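# Tip the probe bar over the fulcrum edge and mark its balance point

## Task

Find and mark the balance point of the aluminium probe bar: push it by its plain end along the blue stand until its heavy end, with the dark clamp block, just tips down over the stand's edge onto the bench, the balance point no more than about 2 cm past the edge. Then set the red marker magnet flat on top of the bar at its balance point, leaving the bar tipped, and leave the blue magnet where it is.

Things in the scene. Friction and masses are not known exactly. Their poses are not given: they have to be found in the camera images.
- stand: Fixed blue stand, 190 long, 64 wide, 18 high. Origin: on the bench under the middle of its fulcrum edge (the top front edge, 18 above the origin). +x points level out over that edge, the way the bar is pushed; the top reaches back to x = -190. Two guide strips, 4 high above the top, from x = -185 to -65, 49 apart inside, keep the bar straight.
- probe_bar: Loose aluminium bar 230 x 40 x 14, 0.3 to 0.6 kg, on the stand; dark block (30 long, 18 high) on its leading end. Origin: underside, at the balance point, 90 from the block end, 140 from the plain end. x: along the bar to the block; z: out of its top (top at 14). The origin starts 35 to 70 behind the edge. Once it is past the edge and the pusher lets go, the bar tips about 12 degrees and stays.
- red_mark: Loose round red marker magnet, 30 diameter, 18 high, 20 to 45 g, standing flat on the bench; it just rests by its weight. It and the blue one may change places. Origin at the centre of its underside, z up.
- blue_mark: Same marker magnet in blue: a bystander, to be left alone. Origin at the centre of its underside.

How it is judged:
On the way:
1. the bar has tipped over the edge while the red magnet is still off it (angle between probe_bar's own z axis and vertical above 0.1 rad and x of probe_bar in the frame of stand above 0 m and horizontal distance between red_mark and probe_bar above 0.05 m), for 0.2 s.
At the end, for the whole second after the job is handed in: The bar rests tipped (6 to 20 degrees) over the stand's edge, its balance point at most 30 mm past the edge; the red magnet lies flat on the bar's top face, its centre within 18 mm of the balance point along the bar and within 20 mm of the bar's centre line; both are at rest (angle between probe_bar's own z axis and vertical between 0.1 and 0.35 rad and x of probe_bar in the frame of stand between -0.005 and 0.03 m and x of red_mark in the frame of probe_bar between -0.018 and 0.018 m and y of red_mark in the frame of probe_bar between -0.02 and 0.02 m and z of red_mark in the frame of probe_bar between 0.011 and 0.018 m and angle between the z axis of red_mark and the z axis of probe_bar, either way round below 0.15 rad and linear speed of each of probe_bar, red_mark below 0.02 m/s); the robot touches nothing.
It fails at once if the blue magnet is moved by more than 20 mm (distance of blue_mark from where it was at the start of the episode above 0.02 m).
It also fails if it takes over 61 s, if anything falls off the work surface, if the arm or the gripper's body presses on something with over 40 N, if the wrist force passes 120 N, or if a joint passes its speed limit or range.

## Robot

A 6-joint arm with a two-finger parallel gripper is mounted at the origin on a cart in front of the work surface, level with it; the furniture and walls round the work are solid. World frame = base frame: x ahead of the robot, y to its left, z up, the work surface at z = 0. Lengths are in m, angles in rad, forces in N, time in s.
With the tool pointing down it reaches from about 0.375 to 0.825 m from the base axis. Payload 5.5 kg.
Tool frame: the origin (TCP) lies on the centre line of the jaws, within the pads' length; the fingertips stand 11 mm ahead of it and the grasp point (between the pads) lies 8 mm behind it; z points along the fingers, y is the line along which they close (so a half turn about z gives the same grasp; the last joint's range is limited). The gripper opens to 85 mm and grips with 20 to 120 N. Pads are 22 mm wide; open, the fingers measure 114 mm over their backs; the gripper's body (76 mm by 85 mm) begins 54 mm behind the grasp point. The pads swing forward as they close: fully open they stand 13 mm farther back than shut.
Start: joints at [1.256, 0.314, -0.047, 1.21, 0, 1.571], TCP at [0.186, 0.571, 0.214] pointing down, gripper open.
Joint ranges: [-2.67, 2.67], [-0.69, 1.73], [-1.03, 1.25], [-2.08, 2.16], [-1.42, 1.45], [-3.14, 3.14]. Speed limits (rad/s): [2.39, 2.39, 3.01, 3.14, 3.14, 3.14].

## Interface

Orientations are given as [roll, pitch, yaw] about the fixed x, y, z axes, in that order (R = Rz(yaw) Ry(pitch) Rx(roll)).
In Python, from station import readout, snapshot, camera_params, ticket gives the robot as it stands.
- The arm moves only by the tool carry_out, never from a script. Its argument "targets" is one flat list of numbers, 7 for each row, row after row: the shift along the tool's x, y, z in units of 50 mm (1.0 is 50 mm), then the turn, a rotation vector about the tool's x, y, z in rad, then the closure in counts, from 0 (fully open) to 255 (shut). In form: [tx, ty, tz, rx, ry, rz, hand, tx, ty, tz, rx, ry, rz, hand, ...]. A call has 1 to 12 rows; each row shifts and turns the commanded pose from where the row before left it, along the tool's axes as they then stand; what a row does not reach is not made up. A row lasts 1/10 s, in which the tool goes at most 50 mm and 8.59 degrees, less where a joint would pass 70% of its speed; a pose out of reach is approached as far as the arm can. A call is refused whole if a number of a shift passes 1 or a number of a turn 0.15, either way. A call with a gripper value outside its range is refused whole. The fingers move at their own pace and stop on an object; the grip force is fixed at half the most. Time passes only in rows, so rows that do not move let the fingers close. It gives the time, the measured TCP pose, the force, the opening and the grip force at its end, in the units of the state.
- readout.get_obs(): the state, without advancing time (a new reading comes with each control period).
- snapshot(name): name is "scene" or "top" or "wrist"; returns (picture, depth): 420x560x3 uint8, blue, green, red; 420x560 float32, m along the optical axis (not along the pixel's ray), 0 where there is no reading.
- camera_params(name): a dict with "vertical_fov" (degrees; the focal length in pixels is half the picture's height over the tangent of half this angle, whatever the lens; pixels are square), "cx", "cy" (the principal point, pixels), "position" and "orientation" of the camera in the world; the wrist camera has in their place "mount" (4x4, takes a point from camera to tool coordinates, whose origin is the TCP and whose axes are the flange's). Camera axes: x right, y down, z forward; pixel columns grow to the right and rows downward; lengths in m; the calibration is good to about 2 mm. A picture is of the moment at which its call begins: read the wrist's pose just before it. camera_params takes no time and is no camera call.
- ticket.job_done(): hands the job in; it is judged then, once.
The state is a dict: "clock": time; "joint_pos": joint angles; "qd": joint speeds; "joint_efforts": joint torques, N m; "eef_pos": TCP position; "eef_rot": TCP orientation; "force": force on the tool from outside, world axes, zero at the start; "ft_torque": the same for the moment, N m; "gripper_width": finger opening in m; "grasp_force": force on a finger pad.
Only numpy, scipy, OpenCV 4.12 (cv2) and the standard library are available. Lean on these libraries where they do the work, as an engineer would, in place of code of your own. Each camera call takes 0.05 s, during which the arm holds its last target. There are 200 camera calls.

## Working session

There is one attempt and no reset: what is moved stays moved. The work goes in short steps, Python scripts to look and compute and a tool call to move; the robot and the scene stay as the last step left them, time stands still between calls to the robot, and variables do not carry over. Pictures are saved under pics/ and viewed, at most 10 in all, crops included, and the job is handed in when it is done.

Besides the shell and the picture viewer there is one more tool, called after "Request:" as name(argument=value, ...), one argument or row to a line, values as JSON. carry_out: Moves the arm, as the interface text tells. Its arguments: {"type":"object","properties":{"targets":{"type":"array"}},"required":["targets"]}

```bash
mkdir -p pics; ls
cat > h.py <<'E'
import numpy as np,cv2
from scipy.spatial.transform import Rotation as R
from station import readout,snapshot,camera_params
def cam(name,obs=None):
    p=camera_params(name);f=210/np.tan(np.radians(p['vertical_fov'])/2)
    if 'mount' in p:
        o=obs or readout.get_obs();M=np.array(p['mount']);Rt=R.from_euler('xyz',o['eef_rot']).as_matrix()
        return f,p['cx'],p['cy'],Rt@M[:3,:3],Rt@M[:3,3]+o['eef_pos']
    q=np.array(p['orientation'])
    Rm=q if q.shape==(3,3) else (R.from_euler('xyz',q).as_matrix() if q.size==3 else R.from_quat(q).as_matrix())
    return f,p['cx'],p['cy'],Rm,np.array(p['position'])
def ray(c,uv,z):
    f,cx,cy,Rm,t=c;uv=np.atleast_2d(uv).astype(float)
    d=np.c_[(uv[:,0]-cx)/f,(uv[:,1]-cy)/f,np.ones(len(uv))]@Rm.T
    return t+d*((z-t[2])/d[:,2])[:,None]
def pts(c,dep):
    f,cx,cy,Rm,t=c;v,u=np.mgrid[:dep.shape[0],:dep.shape[1]]
    return np.stack([(u-cx)/f*dep,(v-cy)/f*dep,dep],-1)@Rm.T+t
E
python3 - <<'E'
from h import *
print(readout.get_obs())
for n in ('scene','top','wrist'):
    print(n,camera_params(n))
for n in ('scene','top'):
    im,d=snapshot(n);cv2.imwrite(f'pics/{n}0.png',im);np.save(f'{n}0.npy',d)
E
```

```text
pics
{'clock': 0.0, 'joint_pos': array([ 1.25598560e+00,  3.14221758e-01, -4.80982805e-02,  1.21018240e+00,
       -1.88566223e-05,  1.57081263e+00]), 'qd': array([-1.45051641e-03,  8.15654089e-05,  9.36456007e-04, -1.90643195e-03,
       -1.70564691e-03,  4.74638270e-04]), 'joint_efforts': array([-6.96069965e-04, -5.39599943e+01,  3.39743257e+01,  1.95684296e-02,
        5.77902961e-05, -9.94099949e-07]), 'eef_pos': array([0.18559914, 0.5699306 , 0.21362872]), 'eef_rot': array([-3.13988654e+00,  1.88844055e-05,  2.82676566e+00]), 'force': array([0.66764313, 0.27699833, 0.00845435]), 'ft_torque': array([ 0.01624917, -0.03538742,  0.02016271]), 'grasp_force': 0.0, 'gripper_width': 0.08540252414592868}
scene {'vertical_fov': 43.86992085059142, 'cx': 268.14696185297856, 'cy': 205.64505575038746, 'position': array([ 0.07212805, -0.84322626,  0.46986469]), 'orientation': array([-2.09642823,  0.005939  , -0.61841284])}
top {'vertical_fov': 45.495582890606514, 'cx': 282.50427253693255, 'cy': 210.14459463310257, 'position': array([ 0.37959208, -0.24229486,  0.89654233]), 'orientation': array([-2.98281503, -0.01860751, -1.56559536])}
wrist {'vertical_fov': 68.19660193336068, 'cx': 276.81975687585293, 'cy': 207.8849696547422, 'mount': array([[-6.88916938e-04, -9.60775415e-01, -2.77326752e-01,
         7.12417929e-02],
       [ 9.99999210e-01, -3.70230320e-04, -1.20150041e-03,
         6.10574721e-04],
       [ 1.05169728e-03, -2.77327360e-01,  9.60774911e-01,
        -1.59038157e-01],
       [ 0.00000000e+00,  0.00000000e+00,  0.00000000e+00,
         1.00000000e+00]])}
```

View pics/top0.png

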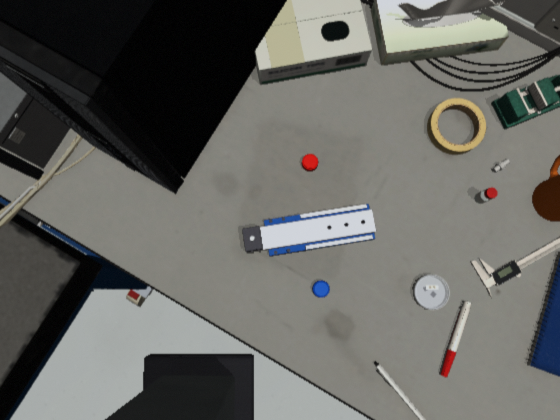

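View pics/scene0.png

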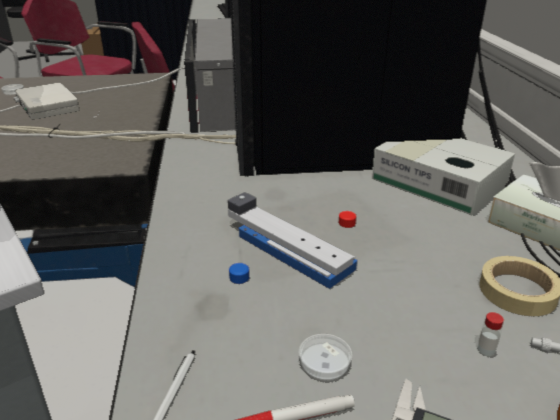

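The top view shows the bar with its block at (252,238) and plain end at (375,222). Red is at (310,162) and blue at (321,289). The block points left, towards world +y.

Run:
```python
from h import *
im=cv2.imread('pics/top0.png');d=np.load('top0.npy');c=cam('top');P=pts(c,d)
hsv=cv2.cvtColor(im,cv2.COLOR_BGR2HSV)
def blob(m,box):
    k=np.zeros_like(m);x0,y0,x1,y1=box;k[y0:y1,x0:x1]=m[y0:y1,x0:x1]
    n,l,s,ce=cv2.connectedComponentsWithStats(k);i=1+np.argmax(s[1:,4]);return (l==i),s[i],ce[i]
H=hsv
red=cv2.inRange(H,(0,150,80),(8,255,255));
blu=cv2.inRange(H,(105,150,60),(125,255,255))
for nm,m,b in(('red',red,(290,140,330,180)),('blue',blu,(300,270,340,310))):
    k,s,ce=blob(m,b);q=P[k];print(nm,s,ce,ray(c,ce,.016)[0],'z',np.percentile(q[:,2],[10,50,90]))
# bar top + block by height
z=P[:,:,2]; box=np.zeros(z.shape,bool);box[190:270,230:390]=1
k=box&(z>.027)&(z<.06); q=P[k]
print(np.histogram(z[box],bins=np.arange(-.01,.065,.005)))
m=k&(np.abs(z-.032)<.005)
r=cv2.minAreaRect(P[m][:,:2].astype(np.float32)*1000);print('bar rect',r,cv2.boxPoints(r))
st=box&(z>.01)&(z<.06);r=cv2.minAreaRect(P[st][:,:2].astype(np.float32)*1000);print('all',r)
blk=cv2.inRange(H,(0,0,0),(180,255,80));kk,s,ce=blob(blk,(235,215,270,262));print('block',s,ce,ray(c,ce,.036),np.median(z[kk]))
sb=(blu>0)&box;r=cv2.minAreaRect(np.argwhere(sb)[:,::-1].astype(np.float32));print('stand px',r);print(ray(c,cv2.boxPoints(r),.018))
cv2.imwrite('pics/topc.png',cv2.resize(im[185:275,225:395],None,fx=4.7,fy=4.7,interpolation=cv2.INTER_CUBIC))
```

```text
red [302 154  16  16 213] [309.63380282 161.62910798] [ 0.61006608 -0.3066168   0.016     ] z [0.0150456  0.01771259 0.02009115]
blue [313 281  16  16 213] [320.53521127 288.48356808] [ 0.38321568 -0.32483863  0.016     ] z [0.01565129 0.01771505 0.01997156]
(array([   2, 3535, 4704,   29,   39,  745,  610,  206, 2372,   88,    4,
        184,  228,    1]), array([-0.01 , -0.005,  0.   ,  0.005,  0.01 ,  0.015,  0.02 ,  0.025,
        0.03 ,  0.035,  0.04 ,  0.045,  0.05 ,  0.055,  0.06 ]))
bar rect ((486.6853332519531, -304.04876708984375), (48.308902740478516, 228.86431884765625), 9.621543884277344) [[ 443.74454 -195.26346]
 [ 481.9968  -420.90842]
 [ 529.6261  -412.83408]
 [ 491.37387 -187.18912]]
all ((483.55908203125, -304.07830810546875), (64.4670181274414, 229.8387908935547), 9.485478401184082)
block [242 226  21  27 399] [251.7443609  239.27318296] [[ 0.46625125 -0.20487018  0.036     ]] 0.05004883690952422
stand px ((318.9875183105469, 229.42201232910156), (35.666358947753906, 106.5645980834961), 80.90972137451172)
[[ 0.50202436 -0.22446851  0.018     ]
 [ 0.53384923 -0.41200125  0.018     ]
 [ 0.47076714 -0.42059347  0.018     ]
 [ 0.43986929 -0.23502284  0.018     ]]
```

View pics/topc.png

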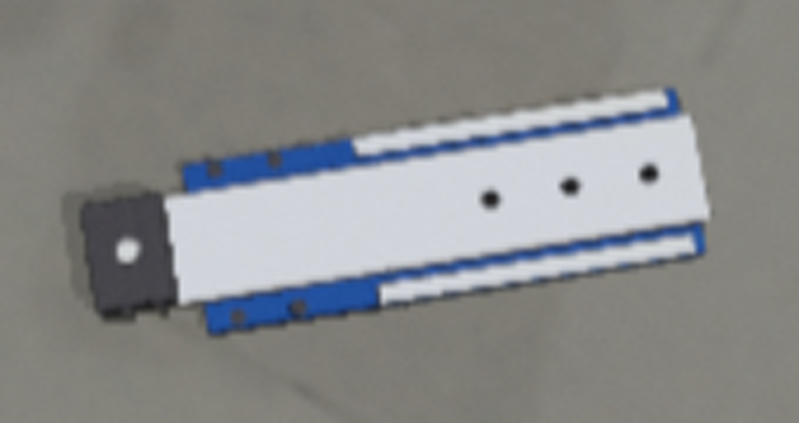

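The crop agrees with the stand and bar estimates: the bar's plain end is about flush with the stand's rear, so the origin is about 50 mm behind the edge. Next I check the sweep path against the monitor.

Run:
```python
from h import *
for n in('top','scene'):
    d=np.load(n+'0.npy');P=pts(cam(n),d)[d>0]
    r=np.hypot(P[:,0],P[:,1]);a=np.degrees(np.arctan2(P[:,1],P[:,0]))
    k=(P[:,2]>.06)&(r<1)&(r>.3)
    print(n)
    for a0 in range(-60,90,10):
        s=k&(a>=a0)&(a<a0+10)
        if s.any(): print(a0,s.sum(),'rmin',np.percentile(r[s],1).round(3),'z',np.percentile(P[s,2],[1,50,99]).round(3))
```

```text
top
-60 316 rmin 0.889 z [0.06  0.074 0.093]
-50 5 rmin 0.964 z [0.06  0.06  0.061]
-40 34 rmin 0.988 z [0.084 0.102 0.116]
-30 3425 rmin 0.835 z [0.061 0.066 0.099]
-20 13941 rmin 0.644 z [0.063 0.205 0.445]
-10 19729 rmin 0.555 z [0.078 0.433 0.449]
0 3096 rmin 0.587 z [0.073 0.398 0.449]
10 3555 rmin 0.599 z [0.062 0.138 0.179]
scene
-40 104 rmin 0.99 z [0.087 0.106 0.116]
-30 2390 rmin 0.833 z [0.06  0.067 0.104]
-20 28349 rmin 0.643 z [0.065 0.202 0.326]
-10 7862 rmin 0.556 z [0.064 0.212 0.33 ]
0 171 rmin 0.59 z [0.065 0.18  0.315]
10 2949 rmin 0.601 z [0.061 0.134 0.179]
20 883 rmin 0.657 z [0.141 0.178 0.18 ]
30 333 rmin 0.825 z [0.074 0.178 0.18 ]
```

Request:
carry_out(
  targets=[0,-1,0,0,0,0,255,0,-1,0,0,0,0,255,0,-1,0,0,0,0,255,0,-0.9,0,0,0,0,255,-0.8,-0.04,0,0,0,0.1,255,-0.8,-0.04,0,0,0,0.1,255,-0.8,-0.04,0,0,0,0.1,255,-0.8,-0.04,0,0,0,0.1,255,-0.8,-0.04,0,0,0,0.1,255,-0.8,-0.04,0,0,0,0.1,255,-0.8,-0.04,0,0,0,0.1,255,-0.8,-0.04,0,0,0,0.1,255],
)

```text
clock: 1.3
eef_pos: [0.3619, 0.1791, 0.2143]
eef_rot: [-3.142, 0.0, 2.023]
force: [0.7, -0.4, -0.2]
gripper_width: 0.0003
grasp_force: 0.0
```

Request:
carry_out(
  targets=[0,0,0,0,0,0.143,255,0,0,0,0,0,0.143,255,-0.98,-0.042,0,0,0,0,255,-0.98,-0.042,0,0,0,0,255,-0.98,-0.042,0,0,0,0,255,-0.98,-0.042,0,0,0,0,255,-0.98,-0.042,0,0,0,0,255,-0.98,-0.042,0,0,0,0,255,-0.98,-0.042,0,0,0,0,255,-0.98,-0.042,0,0,0,0,255],
)

```text
clock: 2.3
eef_pos: [0.4104, -0.2107, 0.2144]
eef_rot: [3.141, -0.0, 1.74]
force: [1.5, 0.2, -0.1]
gripper_width: -0.0006
grasp_force: 0.0
```

Request:
carry_out(
  targets=[-0.85,0.196,0,0,0,0,255,-0.85,0.196,0,0,0,0,255,-0.85,0.196,0,0,0,0,255,-0.85,0.196,0,0,0,0,255,-0.85,0.196,0,0,0,0,255,-0.85,0.196,0,0,0,0,255,0,0,0,0,0,0,255,0,0,0,0,0,0,255],
)

```text
clock: 3.1
eef_pos: [0.5115, -0.4503, 0.2128]
eef_rot: [-3.14, -0.002, 1.74]
force: [-0.4, -0.0, 0.0]
gripper_width: 0.0001
grasp_force: 0.0
```

Run:
```python
from h import *
o=readout.get_obs();print(o['eef_pos'],o['eef_rot'])
c=cam('wrist',o);im,d=snapshot('wrist');cv2.imwrite('pics/w1.png',im)
P=pts(c,d);z=P[...,2]
H=cv2.cvtColor(im,cv2.COLOR_BGR2HSV);blu=cv2.inRange(H,(105,150,60),(125,255,255))>0
u=np.array([-.165,.986]);v=np.array([.986,.165]);O=np.array([.471,-.2297])
q=P[...,:2]-O;a=q@u;b=q@v
reg=(abs(b)<.05)&(a>-.22)&(a<.1)&(d>0)
bar=reg&(abs(z-.032)<.006)&(abs(b)<.026)&(a<.05)&~blu
for lo in(-.015,0,.015): 
    s=bar&(abs(b-lo)<.004);print('bar end a at',lo,a[s].min(),z[s].mean())
sb=reg&blu&(z>.008)&(z<.03)
r=cv2.minAreaRect(P[sb][:,:2].astype(np.float32));print(r,cv2.boxPoints(r))
bl=reg&(z>.042);print('block a',np.percentile(a[bl],[0.5,1,99,99.5]),np.percentile(b[bl],[1,99]))
r=cv2.minAreaRect(P[bar][:,:2].astype(np.float32));print(r,cv2.boxPoints(r))
```

```text
[ 0.51146901 -0.45033666  0.21276192] [-3.14010995e+00 -2.14592531e-03  1.73968016e+00]
bar end a at -0.015 -0.1903030680605218 0.03152943242121923
bar end a at 0 -0.19026785783165104 0.031549585224122836
bar end a at 0.015 -0.19019965628356134 0.031517568975450556
((0.4914027154445648, -0.3414892554283142), (0.06205113232135773, 0.14967504143714905), 9.72790241241455) [[ 0.44817802 -0.27297017]
 [ 0.47346854 -0.4204931 ]
 [ 0.53462744 -0.41000834]
 [ 0.5093369  -0.2624854 ]]
block a [-0.21973353 -0.21950447 -0.20339914 -0.20320058] [-0.04882098  0.04905322]
((0.4903803765773773, -0.3450418710708618), (0.04004869610071182, 0.14687417447566986), 9.389657020568848) [[ 0.45864323 -0.27585566]
 [ 0.48260543 -0.42076194]
 [ 0.5221175  -0.41422808]
 [ 0.49815533 -0.2693218 ]]
```

View pics/w1.png

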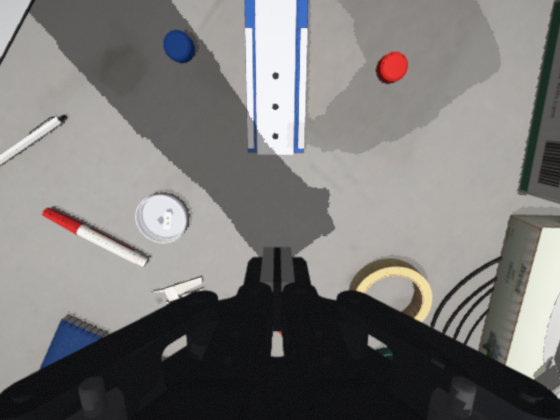

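Request:
carry_out(
  targets=[0,-0.07,1,0,0,0,255,0,0,1,0,0,0,255,0,0,1,0,0,0,255,0,0,0.58,0,0,0,255,0,0,0,0,0,0,255,0.15,0,0,0,0,0,255,0.15,0,0,0,0,0,255,0,0,0,0,0,0,255,0,0,0,0,0,0,255],
)

```text
clock: 4.05
eef_pos: [0.5071, -0.4363, 0.0378]
eef_rot: [3.14, 0.003, 1.741]
force: [0.3, 0.4, 0.2]
gripper_width: -0.0002
grasp_force: 0.0
```

Request:
carry_out(
  targets=[0,0,0.06,0,0,0,255,0,0,0,0,0,0,255],
)

```text
clock: 4.25
eef_pos: [0.506, -0.436, 0.0327]
eef_rot: [3.141, 0.0, 1.741]
force: [0.3, -0.1, 0.3]
gripper_width: 0.0002
grasp_force: 0.0
```

Request:
carry_out(
  targets=[0.06,0,0,0,0,0,255,0.06,0,0,0,0,0,255,0.06,0,0,0,0,0,255,0.06,0,0,0,0,0,255,0,0,0,0,0,0,255],
)

```text
clock: 4.75
eef_pos: [0.5038, -0.4234, 0.0326]
eef_rot: [-3.141, -0.0, 1.741]
force: [-0.1, 0.1, 0.7]
gripper_width: 0.0001
grasp_force: 0.0
```

```bash
cat > m.py <<'E'
from h import *
o=readout.get_obs();u=np.array([-.165,.986]);v=np.array([.986,.165]);O=np.array([.471,-.2297])
t=o['eef_pos'][:2]-O;print('tcp a,b,z',t@u,t@v,o['eef_pos'][2])
im,d=snapshot('top');cv2.imwrite('pics/t.png',im);c=cam('top')
H=cv2.cvtColor(im,cv2.COLOR_BGR2HSV);k=cv2.inRange(H,(0,0,0),(180,255,80));k[:215]=0;k[265:]=0;k[:,:205]=0;k[:,268:]=0
n,l,s,ce=cv2.connectedComponentsWithStats(k);i=1+np.argmax(s[1:,4]);p=pts(c,d)[(l==i)]
p=p[(p[:,2]>.005)]
q=p[:,:2]-O;print('block a',np.percentile(q@u,[2,50,98]),'b',np.median(q@v),'z',np.median(p[:,2]),ce[i])
w=pts(c,d);a=(w[...,:2]-O)@u;b=(w[...,:2]-O)@v
for x in np.arange(-.16,.09,.02):
    s=(abs(a-x)<.004)&(abs(b)<.012)&(d>0)
    if s.sum()>5: print(round(x,2),np.median(w[s][:,2]).round(4),end='; ')
E
python3 m.py
```

```text
tcp a,b,z -0.19644176923289733 0.0003715678541954645 0.0325762346913937
block a [0.01004263 0.02459694 0.036905  ] b -0.020279606953179312 z 0.04800411959789613 [253.73333333 250.04444444]
-0.16 0.5736; -0.14 0.5814; -0.12 0.5757; -0.1 0.0325; -0.08 0.032; -0.06 0.032; -0.04 0.032; -0.02 0.0322; -0.0 0.0324; 0.02 0.0505; 0.04 0.0485; 0.06 0.0002; 0.08 0.0005;
```

```bash
cat > b.py <<'E'
from h import *
u=np.array([-.165,.986]);v=np.array([.986,.165]);O=np.array([.471,-.2297]);c=cam('top')
def bl(d):
    w=pts(c,d);a=(w[...,:2]-O)@u;b=(w[...,:2]-O)@v
    s=(abs(b)<.017)&(a>-.02)&(a<.13)&(d>0)&(w[...,2]>.041)&(w[...,2]<.06)
    return np.percentile(a[s],[1,99]),s.sum()
if __name__=='__main__':
    print(bl(np.load('top0.npy')));im,d=snapshot('top');print(bl(d))
    o=readout.get_obs();t=o['eef_pos'][:2]-O;print('tcp a,b,z',t@u,t@v,o['eef_pos'][2])
E
python3 b.py
```

```text
(array([0.00968027, 0.03912551]), np.int64(349))
(array([0.00968378, 0.03911429]), np.int64(353))
tcp a,b,z -0.19692360579875037 0.0004631506642684905 0.0326622916053866
```

Request:
carry_out(
  targets=[0.08,0,0,0,0,0,255,0.08,0,0,0,0,0,255,0.08,0,0,0,0,0,255,0.08,0,0,0,0,0,255,0.08,0,0,0,0,0,255,0.08,0,0,0,0,0,255,0.08,0,0,0,0,0,255,0.08,0,0,0,0,0,255,0,0,0,0,0,0,255],
)

```text
clock: 5.75
eef_pos: [0.4983, -0.3918, 0.0326]
eef_rot: [-3.141, -0.0, 1.741]
force: [0.0, 0.5, 0.6]
gripper_width: -0.0007
grasp_force: 0.0
```

```bash
python3 b.py
```

```text
(array([0.00968027, 0.03912551]), np.int64(349))
(array([0.0097793 , 0.03915802]), np.int64(354))
tcp a,b,z -0.1647434383847577 0.00028920795433133237 0.03265361527389615
```

Run:
```python
from h import *
im,d=snapshot('scene');w,_=snapshot('wrist')
cv2.imwrite('pics/s2.png',np.hstack([cv2.resize(im[180:300,200:380],(400,267)),cv2.resize(w,(400,300))[:267]]))
```

```text
(no output)
```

View pics/s2.png

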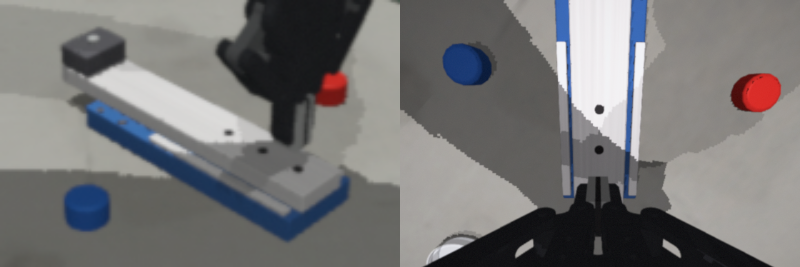

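The fingers are hovering just above the bar: the tip is at about (598,180) in the right panel, over the third hole. I'll measure the real fingertip height with depth.

Run:
```python
from h import *
u=np.array([-.165,.986]);v=np.array([.986,.165]);O=np.array([.471,-.2297])
o=readout.get_obs();c=cam('wrist',o);im,d=snapshot('wrist');P=pts(c,d)
t=o['eef_pos'];
print(o['eef_pos'],o['joint_pos'])
for r in range(225,330,6):
    p=P[r,279];print(r,d[r,279].round(4),((p-t)[:2]@u).round(4),((p-t)[:2]@v).round(4),p[2].round(4),im[r,279])
im,d=snapshot('scene');P=pts(cam('scene'),d)
a=(P[...,:2]-O)@u;b=(P[...,:2]-O)@v;s=(d>0)&(abs(b)<.03)&(a>-.19)&(a<-.135)&(P[...,2]>.034)&(P[...,2]<.08)
q=np.c_[a[s],b[s],P[s][:,2]];k=np.argsort(q[:,2])[::max(1,len(q)//25)];print(q[k].round(4))
```

```text
[ 0.49858118 -0.3925464   0.0326773 ] [-6.66912585e-01  4.99345288e-01 -2.06277297e-01  8.64974420e-01
 -9.66793568e-05  7.33868668e-01]
225 0.1699 0.0151 0.0006 0.0311 [105 102 105]
231 0.169 0.0122 0.0006 0.0329 [104 102 105]
237 0.1719 0.008 0.0007 0.0311 [107 104 106]
243 0.1725 0.0046 0.0007 0.0315 [104 103 104]
249 0.1468 0.0118 0.0005 0.0561 [18 15 16]
255 0.1396 0.0122 0.0004 0.0636 [18 17 17]
261 0.1345 0.0119 0.0004 0.069 [16 16 16]
267 0.129 0.0119 0.0004 0.0747 [14 12 13]
273 0.1233 0.0123 0.0003 0.0805 [16 12 15]
279 0.1181 0.0125 0.0003 0.0859 [17 14 15]
285 0.1182 0.0103 0.0003 0.0864 [24 22 22]
291 0.1185 0.0079 0.0003 0.0867 [22 21 21]
297 0.1195 0.0052 0.0004 0.0865 [20 22 21]
303 0.1198 0.0028 0.0004 0.0869 [21 20 20]
309 0.1211 -0.0002 0.0004 0.0864 [20 19 19]
315 0.1216 -0.0028 0.0004 0.0866 [23 21 22]
321 0.1225 -0.0056 0.0004 0.0865 [21 21 21]
327 0.1232 -0.0083 0.0004 0.0866 [23 22 22]
[[-0.1404  0.0122  0.034 ]
 [-0.1458 -0.0009  0.0341]
 [-0.1863  0.0174  0.0344]
 [-0.1486  0.0116  0.0346]
 [-0.1657 -0.006   0.0515]
 [-0.1725 -0.0056  0.0528]
 [-0.1772  0.0061  0.0562]
 [-0.1665 -0.0119  0.0582]
 [-0.1735 -0.0118  0.0597]
 [-0.1678 -0.0138  0.0614]
 [-0.1772 -0.0034  0.0625]
 [-0.1655 -0.0133  0.0634]
 [-0.1629 -0.0146  0.0644]
 [-0.1705 -0.0131  0.0656]
 [-0.1722 -0.0109  0.0671]
 [-0.1761  0.004   0.0685]
 [-0.1722 -0.0068  0.0701]
 [-0.1683 -0.013   0.0712]
 [-0.1734 -0.0063  0.0721]
 [-0.173  -0.0123  0.0731]
 [-0.178   0.001   0.0741]
 [-0.1734 -0.0131  0.0753]
 [-0.1728 -0.0059  0.0765]
 [-0.1705 -0.0141  0.0777]
 [-0.1772 -0.0029  0.0788]
 [-0.1735  0.0128  0.0799]]
```

Request:
carry_out(
  targets=[-0.55,0,0,0,0,0,255,-0.55,0,0,0,0,0,255,0,0,0,0,0,0,255,0,0,0.15,0,0,0,255,0,0,0.1,0,0,0,255,0,0,0.1,0,0,0,255,0,0,0.05,0,0,0,255,0,0,0,0,0,0,255],
)

```text
clock: 6.8
eef_pos: [0.5074, -0.4458, 0.0119]
eef_rot: [-3.141, -0.001, 1.741]
force: [-1.0, 0.3, -0.2]
gripper_width: 0.0001
grasp_force: 0.0
```

```bash
cat > tip.py <<'E'
from h import *
u=np.array([-.165,.986]);v=np.array([.986,.165]);O=np.array([.471,-.2297])
o=readout.get_obs();t=o['eef_pos'];print(t,o['force'],'a',(t[:2]-O)@u)
im,d=snapshot('scene');P=pts(cam('scene'),d)
dd=P[...,:2]-t[:2];a=dd@u;b=dd@v;s=(d>0)&(abs(b)<.022)&(abs(a)<.022)&(P[...,2]>-.01)&(P[...,2]<.09)&(im.max(2)<90)
q=np.c_[a[s],b[s],P[s][:,2]];q=q[np.argsort(q[:,2])];print(len(q),q[:12].round(4))
cv2.imwrite('pics/s3.png',cv2.resize(im[180:300,240:400],(800,600)))
E
python3 tip.py
```

```text
[ 0.50741828 -0.44580824  0.01193505] [-1.00643625  0.29561998 -0.23059689] a -0.21909173708438404
782 [[ 0.0173 -0.0127 -0.0015]
 [ 0.0126 -0.021  -0.0012]
 [ 0.01    0.0031 -0.001 ]
 [ 0.0177  0.0016 -0.0009]
 [ 0.0047  0.0173 -0.0007]
 [ 0.0216 -0.0027 -0.0006]
 [ 0.0155  0.0033 -0.0006]
 [ 0.0162  0.0089 -0.0005]
 [ 0.0148  0.0166 -0.0005]
 [ 0.012   0.0033 -0.0005]
 [ 0.0127  0.0089 -0.0004]
 [ 0.0165  0.0213 -0.0004]]
```

View pics/s3.png

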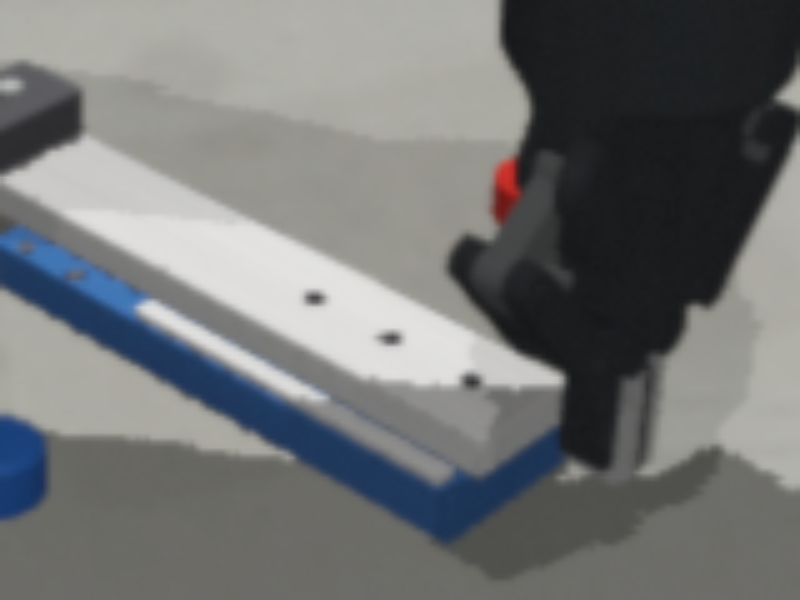

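The fingers are now behind the bar's plain end, with their lower edge at crop (610,475), which is scene pixel (362,275).

Run:
```python
from h import *
u=np.array([-.165,.986]);v=np.array([.986,.165])
t=readout.get_obs()['eef_pos'];im,d=snapshot('scene');P=pts(cam('scene'),d)
for x in(355,360,365):
  for y in range(266,282,2):
    p=P[y,x];print(x,y,im[y,x],p[2].round(4),((p-t)[:2]@u).round(4),((p-t)[:2]@v).round(4))
```

```text
355 266 [30 27 26] 0.0447 0.0019 -0.0118
355 268 [28 26 25] 0.0429 0.0005 -0.0135
355 270 [34 33 32] 0.0386 0.0011 -0.0122
355 272 [103 106 105] 0.0302 0.0046 -0.0064
355 274 [147 153 153] 0.0001 0.0239 0.0231
355 276 [94 97 97] 0.0006 0.0207 0.0188
355 278 [77 81 80] 0.0008 0.0177 0.0148
355 280 [78 81 80] 0.0011 0.0147 0.0107
360 266 [31 29 28] 0.0507 -0.0074 -0.014
360 268 [33 32 30] 0.0483 -0.0082 -0.0148
360 270 [29 28 26] 0.0432 -0.0071 -0.0127
360 272 [30 28 27] 0.0397 -0.0072 -0.0123
360 274 [88 90 89] 0.0325 -0.0046 -0.0078
360 276 [88 92 92] 0.0001 0.0159 0.0244
360 278 [77 80 80] 0.0006 0.0127 0.0201
360 280 [77 81 80] 0.0011 0.0096 0.0157
365 266 [100 101 100] 0.0481 -0.0101 -0.0063
365 268 [100 101 100] 0.0447 -0.0103 -0.006
365 270 [100 101 100] 0.0426 -0.0114 -0.0072
365 272 [ 99 101 100] 0.0378 -0.0106 -0.0054
365 274 [ 98 101  99] 0.0345 -0.0109 -0.0053
365 276 [82 86 85] 0.0003 0.0106 0.0293
365 278 [77 81 80] 0.0018 0.0067 0.0238
365 280 [76 81 80] 0.0012 0.0044 0.0207
```

Request:
carry_out(
  targets=[0,0,0.1,0,0,0,255,0,0,0.1,0,0,0,255,0.1,0,0,0,0,0,255,0.1,0,0,0,0,0,255,0.1,0,0,0,0,0,255,0.06,0,0,0,0,0,255,0.06,0,0,0,0,0,255,0.06,0,0,0,0,0,255,0.06,0,0,0,0,0,255,0.06,0,0,0,0,0,255,0,0,0,0,0,0,255],
)

```text
clock: 8.0
eef_pos: [0.5027, -0.4166, 0.0027]
eef_rot: [3.141, -0.0, 1.741]
force: [-0.2, -0.9, -0.0]
gripper_width: -0.0002
grasp_force: 0.4
```

```bash
python3 b.py
```

```text
(array([0.00968027, 0.03912551]), np.int64(349))
(array([0.02271951, 0.05220031]), np.int64(356))
tcp a,b,z -0.1894722443689634 0.00039065417587321887 0.0026464592957888625
```

Request:
carry_out(
  targets=[0.08,0,0,0,0,0,255,0.08,0,0,0,0,0,255,0.08,0,0,0,0,0,255,0.08,0,0,0,0,0,255,0.08,0,0,0,0,0,255,0.08,0,0,0,0,0,255,0.08,0,0,0,0,0,255,0.08,0,0,0,0,0,255,0.06,0,0,0,0,0,255,0,0,0,0,0,0,255],
)

```text
clock: 9.05
eef_pos: [0.4967, -0.3818, 0.0026]
eef_rot: [3.142, -0.001, 1.741]
force: [-0.3, -1.7, 0.7]
gripper_width: 0.0001
grasp_force: 0.4
```

```bash
python3 b.py
```

```text
(array([0.00968027, 0.03912551]), np.int64(349))
(array([0.05782481, 0.08743345]), np.int64(362))
tcp a,b,z -0.15424175671361376 0.00016920252399901865 0.002541920505861439
```

Request:
carry_out(
  targets=[0.06,0,0,0,0,0,255,0.06,0,0,0,0,0,255,0.06,0,0,0,0,0,255,0.06,0,0,0,0,0,255,0,0,0,0,0,0,255,-0.2,0,0,0,0,0,255,-0.4,0,0,0,0,0,255,-0.6,0,0,0,0,0,255,0,0,0,0,0,0,255,0,0,0,0,0,0,255],
)

```text
clock: 10.1
eef_pos: [0.5045, -0.43, 0.002]
eef_rot: [-3.141, -0.002, 1.74]
force: [0.3, 0.5, -0.5]
gripper_width: -0.0003
grasp_force: 0.0
```

```bash
python3 m.py; python3 b.py
```

```text
tcp a,b,z -0.20307147094876749 -2.8104346571261626e-05 0.001993243248360581
block a [0.07218316 0.08275678 0.10039535] b -0.011293220771591048 z 0.03367674419279393 [218.82142857 249.5297619 ]
-0.16 0.5511; -0.14 0.5519; -0.12 0.5409; -0.1 0.0512; -0.08 0.047; -0.06 0.0439; -0.04 0.0395; -0.02 0.0365; -0.0 0.0323; 0.02 0.0288; 0.04 0.0249; 0.06 0.0215; 0.08 0.036; (array([0.00968027, 0.03912551]), np.int64(349))Traceback (most recent call last):
  File "b.py", line 8, in <module>
    print(bl(np.load('top0.npy')));im,d=snapshot('top');print(bl(d))
                                                              ~~^^^
  File "b.py", line 6, in bl
    return np.percentile(a[s],[1,99]),s.sum()
           ~~~~~~~~~~~~~^^^^^^^^^^^^^
    return _quantile_unchecked(
        a, q, axis, out, overwrite_input, method, keepdims, weights)
    return _ureduce(a,
                    func=_quantile_ureduce_func,
    ...<5 lines>...
                    overwrite_input=overwrite_input,
                    method=method)
    r = func(a, **kwargs)
    result = _quantile(arr,
                       quantiles=q,
    ...<2 lines>...
                       out=out,
                       weights=wgt)
    slices_having_nans = np.isnan(arr[-1, ...])
                                  ~~~^^^^^^^^^
IndexError: index -1 is out of bounds for axis 0 with size 0
```

Run:
```python
from h import *
u=np.array([-.165,.986]);v=np.array([.986,.165])
m=np.array([.610,-.3066])
for n in('top','scene'):
    d=np.load(n+'0.npy');P=pts(cam(n),d)[d>0];k=(P[:,2]>.06)&(P[:,2]<.5);P=P[k];q=P[:,:2]-m;r=np.hypot(*q.T);i=np.argsort(r)[:400:80];print(n);print(np.c_[q[i]@u,q[i]@v,P[i],r[i]].round(3))
    s=(q@u>0)&(q@u<.25)&(abs(q@v)<.15);print((q@u)[s].min() if s.any() else None)
im,d=snapshot('top');w=pts(cam('top'),d)
H=cv2.cvtColor(im,cv2.COLOR_BGR2HSV);k=cv2.inRange(H,(0,150,80),(8,255,255));k[:140]=0;k[180:]=0;k[:,:290]=0;k[:,330:]=0
if k.any():
    M=cv2.moments(k);ce=(M['m10']/M['m00'],M['m01']/M['m00']);print(ce,ray(cam('top'),ce,.016))
```

```text
top
[[ 0.005  0.165  0.772 -0.274  0.062  0.165]
 [ 0.039  0.165  0.766 -0.241  0.07   0.169]
 [ 0.022  0.171  0.775 -0.257  0.067  0.172]
 [ 0.042  0.169  0.77  -0.237  0.068  0.175]
 [ 0.051  0.169  0.768 -0.228  0.064  0.177]]
0.10942409911557903
scene
[[ 0.014  0.165  0.771 -0.266  0.068  0.166]
 [ 0.038  0.166  0.768 -0.242  0.066  0.17 ]
 [-0.007  0.173  0.782 -0.285  0.068  0.173]
 [ 0.134  0.114  0.7   -0.156  0.314  0.176]
 [ 0.139  0.109  0.694 -0.151  0.228  0.177]]
0.1029764301383375
(309.5560538116592, 161.9596412556054) [[ 0.609449   -0.30647379  0.016     ]]
```

Request:
carry_out(
  targets=[-0.2,0,-1,0,0,0,255,0,0,-1,0,0,0,255,0,0,-1,0,0,0,255,0,0,0,0,0,0,255],
)

```text
clock: 10.65
eef_pos: [0.5103, -0.4419, 0.1603]
eef_rot: [3.134, 0.009, 1.742]
force: [1.0, -0.4, 0.9]
gripper_width: -0.0001
grasp_force: 0.0
```

Request:
carry_out(
  targets=[0.58,0.604,0,0,0,0,60,0.58,0.604,0,0,0,0,60,0.58,0.604,0,0,0,0,60,0.59,0.604,0,0,0,0,60,0,0,1,0,0,0,60,0,0,0.4,0,0,0,60,0,0,0,0,0,0,60,0,0,0,0,0,0,60],
)

```text
clock: 11.45
eef_pos: [0.6056, -0.3037, 0.0816]
eef_rot: [-3.141, -0.001, 1.741]
force: [0.0, -0.9, 0.4]
gripper_width: 0.0651
grasp_force: 0.0
```

```bash
cat > w.py <<'E'
from h import *
o=readout.get_obs();t=o['eef_pos'];Rt=R.from_euler('xyz',o['eef_rot']).as_matrix();print(t,o['eef_rot'],o['gripper_width'])
c=cam('wrist',o);im,d=snapshot('wrist');P=pts(c,d);H=cv2.cvtColor(im,cv2.COLOR_BGR2HSV)
k=cv2.inRange(H,(0,150,80),(8,255,255))|cv2.inRange(H,(174,150,80),(180,255,255))
n,l,s,ce=cv2.connectedComponentsWithStats(k)
w=[i for i in range(1,n) if s[i,4]>150]
for i in w:
    q=P[(l==i)&(d>0)];top=q[q[:,2]>.015]
    if len(top): 
        (x,y),r=cv2.minEnclosingCircle(top[:,:2].astype(np.float32));p=np.array([x,y,.018]);print('red',s[i],'centre',p[:2],'r',r,'z',np.percentile(top[:,2],90),'tool units',(Rt.T@(p-t)/.05).round(3))
rel=(P-t)@Rt;near=(d>0)&(d<.2)&(rel[...,2]<0.0)&(abs(rel[...,0])<.02)
q=rel[near&(im.max(2)<130)];
print('fingers max toolz', np.percentile(q[:,2],[95,99,100]).round(4), 'y', [np.percentile(q[q[:,2]>np.percentile(q[:,2],95)][:,1],p).round(4) for p in(0,100)])
cv2.imwrite('pics/w2.png',im)
E
python3 w.py
```

```text
[ 0.60556423 -0.30370171  0.08163707] [-3.14079658e+00 -7.36573722e-04  1.74128474e+00] 0.065114952402627
red [ 266  199   38   40 1200] centre [ 0.61128104 -0.30677882] r 0.014983498491346836 z 0.018225171153724025 tool units [-0.081  0.103  1.273]
fingers max toolz [-0.0482 -0.0313 -0.0227] y [np.float64(-0.0469), np.float64(0.0455)]
```

View pics/w2.png

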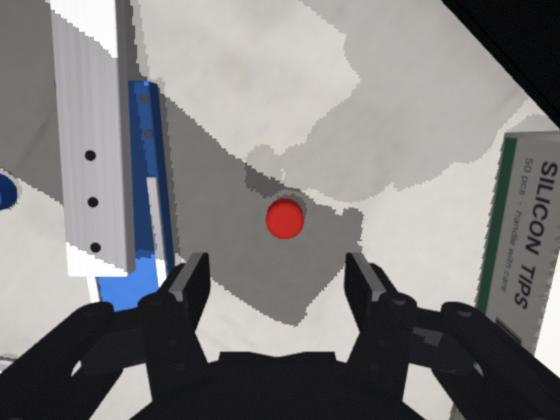

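Wrist view: red is at (285,218), centred between the fingers at (190,260) and (362,260). I correct by about 6 mm and descend.

Request:
carry_out(
  targets=[-0.08,0.095,0,0,0,0,60,0,0,0.6,0,0,0,60,0,0,0.6,0,0,0,60,0,0,0.4,0,0,0,60,0,0,0.2,0,0,0,60,0,0,0.15,0,0,0,60,0,0,0,0,0,0,60,0,0,0,0,0,0,60],
)

```text
clock: 12.3
eef_pos: [0.6123, -0.308, -0.0146]
eef_rot: [3.14, 0.001, 1.741]
force: [0.6, -0.6, -0.0]
gripper_width: 0.0654
grasp_force: 0.0
```

```bash
python3 w.py
python3 - <<'E'
from h import *
im,d=snapshot('scene');cv2.imwrite('pics/s4.png',cv2.resize(im[160:260,270:420],(750,500)))
E
```

```text
[ 0.61225146 -0.30803144 -0.01458141] [3.14007407e+00 1.12058615e-03 1.74063480e+00] 0.06537180518055973
red [ 246  236   63   68 3383] centre [ 0.61172605 -0.30653042] r 0.0149738360196352 z 0.0182411978557199 tool units [ 0.031 -0.004 -0.652]
fingers max toolz [-0.0139 -0.0133 -0.0118] y [np.float64(-0.0944), np.float64(0.0682)]
```

View pics/s4.png

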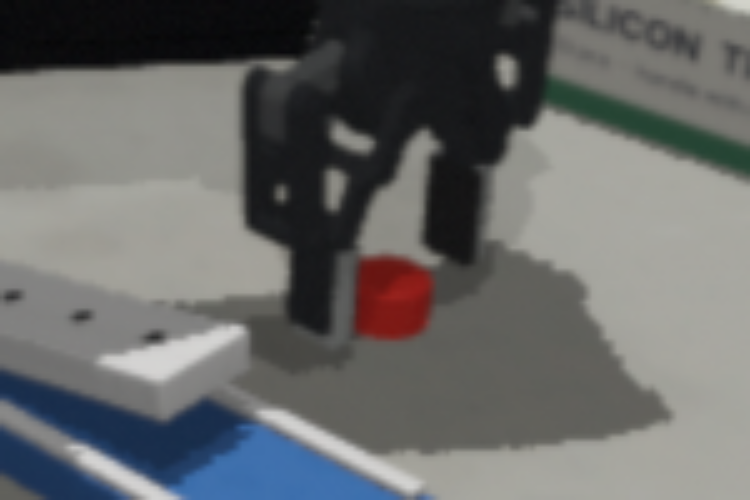

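The fingers straddle the magnet, at crop (330,290) and (460,210). I lower a little and close.

Request:
carry_out(
  targets=[0.03,0,0.07,0,0,0,60,0,0,0,0,0,0,60,0,0,0,0,0,0,140,0,0,0,0,0,0,200,0,0,0,0,0,0,255,0,0,0,0,0,0,255,0,0,0,0,0,0,255,0,0,0,0,0,0,255],
)

```text
clock: 13.2
eef_pos: [0.6124, -0.3069, -0.0168]
eef_rot: [3.139, 0.002, 1.741]
force: [-1.3, 1.2, 12.8]
gripper_width: 0.0279
grasp_force: 62.4
```

Request:
carry_out(
  targets=[0,0,-0.4,0,0,0,255,0,0,-0.8,0,0,0,255,0,0,-0.8,0,0,0,255,0,0,-0.6,0,0,0,255,0,0,0,0,0,0,255,0,0,0,0,0,0,255],
)

```text
clock: 13.8
eef_pos: [0.6116, -0.3063, 0.1114]
eef_rot: [3.14, 0.001, 1.741]
force: [-0.1, -0.3, -0.5]
gripper_width: 0.028
grasp_force: 59.3
```

```bash
cat > p.py <<'E'
from h import *
u=np.array([-.165,.986]);v=np.array([.986,.165]);O=np.array([.471,-.2297])
o=readout.get_obs();t=o['eef_pos'];Rt=R.from_euler('xyz',o['eef_rot']).as_matrix();print(t,o['gripper_width'],o['grasp_force'],o['force'])
# magnet in tool coords from scene+wrist
for n in('scene','wrist'):
    c=cam(n,o);im,d=snapshot(n);P=pts(c,d);H=cv2.cvtColor(im,cv2.COLOR_BGR2HSV)
    k=(cv2.inRange(H,(0,150,60),(8,255,255))|cv2.inRange(H,(174,150,60),(180,255,255)))>0
    rel=(P-t)@Rt;s=k&(d>0)&(np.linalg.norm(rel,axis=-1)<.07)
    if s.any(): print(n,'magnet tool xyz',np.percentile(rel[s],[3,50,97],axis=0).round(4).tolist())
im,d=snapshot('top');w=pts(cam('top'),d);H=cv2.cvtColor(im,cv2.COLOR_BGR2HSV)
a=(w[...,:2]-O)@u;b=(w[...,:2]-O)@v
s=(d>0)&(abs(b)<.024)&(a>-.125)&(a<.065)&(w[...,2]>.012)&(w[...,2]<.07)&(H[...,1]<60)&(H[...,2]>120)
A=np.c_[a[s],np.ones(s.sum())];co,*_=np.linalg.lstsq(A,w[s][:,2],rcond=None)
for _ in range(3):
    r=abs(A@co-w[s][:,2])<.004;co,*_=np.linalg.lstsq(A[r],w[s][:,2][r],rcond=None)
th=np.arctan(-co[0]);print('bar top z=%.4f %+.4f a'%(co[1],co[0]),'deg',np.degrees(th),r.sum(),'z at edge expect',.018+.014/np.cos(th))
rr=cv2.minAreaRect(np.c_[a[s],b[s]][r].astype(np.float32)*1000);print('a range',np.percentile(a[s][r],[1,99]),'b',np.percentile(b[s][r],[2,98]))
# ends along the top-face line
q=(d>0)&(abs(b)<.015)&(abs(w[...,2]-(co[1]+co[0]*a))<.005)&(a<.09)
e=np.percentile(a[q],[.5,99.5]);print('top face a ends',e)
k=cv2.inRange(H,(0,0,0),(180,255,80))>0
z=(d>0)&k&(abs(b)<.02)&(a>.04)&(a<.14)&(w[...,2]>.01)
print('block a',np.percentile(a[z],[1,99]))
cv2.imwrite('pics/t5.png',im)
E
python3 p.py
```

```text
[ 0.61155947 -0.3062538   0.11141069] 0.027980008739836085 59.25353296365756 [-0.13072719 -0.27607797 -0.45578125]
scene magnet tool xyz [[-0.0175, -0.012, -0.0365], [-0.0136, -0.0043, -0.0314], [-0.0026, 0.0092, -0.0193]]
wrist magnet tool xyz [[-0.0108, -0.0127, -0.0354], [0.0042, -0.0004, -0.034], [0.0146, 0.0119, -0.0215]]
bar top z=0.0000 +0.0000 a deg -0.0 0 z at edge expect 0.032Traceback (most recent call last):
  File "p.py", line 17, in <module>
    rr=cv2.minAreaRect(np.c_[a[s],b[s]][r].astype(np.float32)*1000);print('a range',np.percentile(a[s][r],[1,99]),'b',np.percentile(b[s][r],[2,98]))
                                                                                    ~~~~~~~~~~~~~^^^^^^^^^^^^^^^^
    return _quantile_unchecked(
        a, q, axis, out, overwrite_input, method, keepdims, weights)
    return _ureduce(a,
                    func=_quantile_ureduce_func,
    ...<5 lines>...
                    overwrite_input=overwrite_input,
                    method=method)
    r = func(a, **kwargs)
    result = _quantile(arr,
                       quantiles=q,
    ...<2 lines>...
                       out=out,
                       weights=wgt)
    slices_having_nans = np.isnan(arr[-1, ...])
                                  ~~~^^^^^^^^^
IndexError: index -1 is out of bounds for axis 0 with size 0
```

The magnet is held centred. The top camera's view of the bar is blocked by the arm, so I use the scene camera for the bar.

```bash
cat > q.py <<'E'
from h import *
u=np.array([-.165,.986]);v=np.array([.986,.165]);O=np.array([.471,-.2297])
def bar(n,d,im,c):
    w=pts(c,d);H=cv2.cvtColor(im,cv2.COLOR_BGR2HSV);a=(w[...,:2]-O)@u;b=(w[...,:2]-O)@v;z=w[...,2]
    s=(d>0)&(abs(b)<.017)&(a>-.15)&(a<.06)&(H[...,1]<70)&(abs(z-(.032-.19*a))<.008)
    print(n,s.sum())
    if s.sum()<100: return
    A=np.c_[a[s],np.ones(s.sum())];zz=z[s];r=np.ones(len(zz),bool)
    for _ in range(4):
        co=np.linalg.lstsq(A[r],zz[r],rcond=None)[0];r=abs(A@co-zz)<.003
    th=np.arctan(-co[0]);print(' z=%.4f%+.4f a'%(co[1],co[0]),np.degrees(th).round(2),'deg; edge z expect',(.018+.014/np.cos(th)).round(4))
    q=(d>0)&(abs(z-(co[1]+co[0]*a))<.004)&(abs(b)<.03)&(a>-.16)&(a<.12)&(H[...,1]<70)
    print(' b range',np.percentile(b[q&(abs(a)<.05)],[2,98]).round(4))
    q&=abs(b)<.012;print(' face a range',np.percentile(a[q],[.5,99.5]).round(4))
    k=(im.max(2)<95)&(d>0)&(abs(b)<.03)&(a>.04)&(a<.14)&(z>.02)&(z<.05)
    if k.any(): print(' block a',np.percentile(a[k],[1,99]).round(4),'b',np.percentile(b[k],[2,98]).round(4))
    # plain-end top corner a=e0: origin foot; top face point above origin is 140mm along
    e0=np.percentile(a[q],.5);print(' balance-top a from plain end',(e0+.14*np.cos(th)).round(4))
if __name__=='__main__':
    o=readout.get_obs()
    for n in('scene','wrist','top'):
        c=cam(n,o);im,d=snapshot(n);bar(n,d,im,c)
        if n=='scene': cv2.imwrite('pics/s6.png',im)
E
python3 q.py; python3 - <<'E'
E
```

```text
scene 1132
 z=0.0328-0.1828 a 10.36 deg; edge z expect 0.0322
 b range [-0.02    0.0185]
 face a range [-0.1287  0.0709]
 block a [0.0686 0.0976] b [-0.0208  0.0166]
 balance-top a from plain end 0.009
wrist 12055
 z=0.0319-0.1845 a 10.45 deg; edge z expect 0.0322
 b range [-0.0188  0.0197]
 face a range [-0.1244  0.0515]
 block a [0.0402 0.0477] b [0.0194 0.0201]
 balance-top a from plain end 0.0133
top 0
```

Run:
```python
from h import *
u=np.array([-.165,.986]);v=np.array([.986,.165]);O=np.array([.471,-.2297])
for n in('top','scene'):
    d=np.load(n+'0.npy');P=pts(cam(n),d)[d>0];k=(P[:,2]>.06)&(P[:,2]<.5);P=P[k];q=P[:,:2]-O;a=q@u;b=q@v
    for lo in(0,.05,.1,.15,.2,.25):
        s=(a>lo)&(a<lo+.05)&(b>-.05)&(b<.3);print(n,lo,b[s].min().round(3) if s.any() else None,P[s][b[s].argmin()].round(3) if s.any() else '')
```

```text
top 0 0.225 [ 0.685 -0.143  0.354]
top 0.05 0.164 [ 0.616 -0.104  0.435]
top 0.1 0.104 [ 0.549 -0.066  0.388]
top 0.15 0.105 [ 0.55  -0.064  0.225]
top 0.2 0.144 [ 0.58  -0.008  0.405]
top 0.25 0.188 [0.615 0.048 0.239]
scene 0 0.221 [ 0.68  -0.144  0.131]
scene 0.05 0.16 [ 0.612 -0.105  0.27 ]
scene 0.1 0.104 [ 0.55  -0.071  0.254]
scene 0.15 0.109 [ 0.554 -0.064  0.313]
scene 0.2 0.152 [ 0.588 -0.006  0.068]
scene 0.25 0.194 [0.62  0.05  0.165]
```

Request:
carry_out(
  targets=[0,-0.63,0,0,0,0,255,0,-0.63,0,0,0,0,255,0.6,-0.63,0,0,0,0,255,0.6,-0.63,0,0,0,0,255,0.4,0,0,0,0,0,255,0,0,0,0,0,0,255,0,0,0,0,0,0,255],
)

```text
clock: 14.8
eef_pos: [0.4745, -0.2486, 0.1109]
eef_rot: [3.141, 0.001, 1.742]
force: [0.5, -0.5, -0.6]
gripper_width: 0.0273
grasp_force: 59.3
```

Request:
carry_out(
  targets=[0,0,0,0,-0.091,0,255,0,0,0,0,-0.091,0,255,0.4,0,0.3,0,0,0,255,0.43,0,0.3,0,0,0,255,0,0,0.4,0,0,0,255,0,0,0.3,0,0,0,255,0,0,0,0,0,0,255,0,0,0,0,0,0,255],
)

```text
clock: 15.6
eef_pos: [0.4694, -0.2203, 0.0393]
eef_rot: [-3.142, 0.182, 1.741]
force: [0.3, -0.9, 0.1]
gripper_width: 0.0277
grasp_force: 59.4
```

```bash
cat > r.py <<'E'
from q import *
o=readout.get_obs();t=o['eef_pos'];print(t,o['eef_rot'],o['force'],'a,b',(t[:2]-O)@u,(t[:2]-O)@v)
for n in('scene','wrist'):
    c=cam(n,o);im,d=snapshot(n);P=pts(c,d);H=cv2.cvtColor(im,cv2.COLOR_BGR2HSV);bar(n,d,im,c)
    k=(cv2.inRange(H,(0,150,60),(8,255,255))|cv2.inRange(H,(174,150,60),(180,255,255)))>0
    s=k&(d>0)&(np.linalg.norm(P-t,axis=-1)<.08);p=P[s];q=p[:,:2]-O
    if s.any(): print(' magnet a,b,z',[np.percentile(x,[3,50,97]).round(4).tolist() for x in(q@u,q@v,p[:,2])])
    cv2.imwrite(f'pics/r_{n}.png',im)
s=cv2.imread('pics/r_scene.png');w=cv2.imread('pics/r_wrist.png')
cv2.imwrite('pics/r.png',np.hstack([cv2.resize(s[170:300,200:370],(400,306)),cv2.resize(w,(400,300))[:306] if 0 else cv2.resize(w,(400,306))]))
E
python3 r.py
```

```text
[ 0.46935453 -0.22025982  0.03926879] [-3.14151856  0.18203181  1.74053173] [ 0.27913798 -0.88921334  0.07963883] a,b 0.009579515136537342 -6.480233362448974e-05
scene 1122
 z=0.0328-0.1826 a 10.35 deg; edge z expect 0.0322
 b range [-0.0206  0.019 ]
 face a range [-0.1286  0.0703]
 block a [0.0415 0.0977] b [-0.0205  0.0162]
 balance-top a from plain end 0.0092
 magnet a,b,z [[-0.0032, 0.0013, 0.017], [-0.0142, -0.0034, 0.0095], [0.0612, 0.0722, 0.077]]
wrist 8002
 z=0.0313-0.1837 a 10.41 deg; edge z expect 0.0322
 b range [-0.0195  0.0185]
 face a range [-0.0678  0.07  ]
 block a [0.0745 0.1024] b [-0.0195  0.0181]
 balance-top a from plain end 0.0699
 magnet a,b,z [[0.0057, 0.02, 0.0292], [-0.0131, -0.0005, 0.0121], [0.0586, 0.0724, 0.0752]]
```

View pics/r.png

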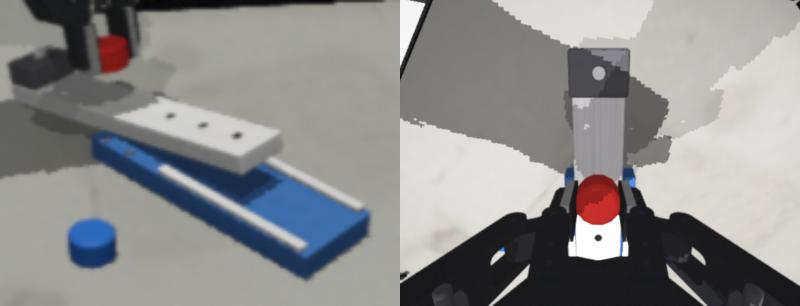

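The magnet, at (598,200) in the wrist view, hovers centred over the bar and aligned with it. Lowering.

Request:
carry_out(
  targets=[0.03,0,0.2,0,0,0,255,0,0,0.2,0,0,0,255,0,0,0.06,0,0,0,255,0,0,0.03,0,0,0,255,0,0,0,0,0,0,255,0,0,0,0,0,0,255],
)

```text
clock: 16.3
eef_pos: [0.4691, -0.2228, 0.015]
eef_rot: [3.141, 0.182, 1.741]
force: [1.0, -0.1, -0.3]
gripper_width: 0.0276
grasp_force: 59.4
```

Request:
carry_out(
  targets=[0,0,0.02,0,0,0,255,0,0,0,0,0,0,255],
)

```text
clock: 16.5
eef_pos: [0.4691, -0.223, 0.014]
eef_rot: [3.141, 0.182, 1.741]
force: [0.8, -0.3, 0.0]
gripper_width: 0.0272
grasp_force: 59.4
```

Request:
carry_out(
  targets=[0,0,0.02,0,0,0,255,0,0,0,0,0,0,255],
)

```text
clock: 16.7
eef_pos: [0.4692, -0.2231, 0.0135]
eef_rot: [3.141, 0.182, 1.741]
force: [-2.6, 1.0, 5.6]
gripper_width: 0.0274
grasp_force: 62.7
```

Request:
carry_out(
  targets=[0,0,0.02,0,0,0,255,0,0,0,0,0,0,255],
)

```text
clock: 16.9
eef_pos: [0.4693, -0.2231, 0.0134]
eef_rot: [3.141, 0.182, 1.741]
force: [-5.4, 5.1, 18.1]
gripper_width: 0.0276
grasp_force: 66.4
```

Contact made. I relieve the pressure, open, and retract along the bar normal.

Request:
carry_out(
  targets=[0,0,-0.02,0,0,0,255,0,0,0,0,0,0,255,0,0,0,0,0,0,150,0,0,0,0,0,0,120,0,0,0,0,0,0,100,0,0,0,0,0,0,80,0,0,0,0,0,0,80],
)

```text
clock: 17.6
eef_pos: [0.4689, -0.2231, 0.0127]
eef_rot: [-3.141, 0.182, 1.741]
force: [-0.1, -0.7, -0.2]
gripper_width: 0.0583
grasp_force: 0.0
```

Request:
carry_out(
  targets=[0,0,-0.2,0,0,0,80,0,0,-0.5,0,0,0,80,0,0,-0.8,0,0,0,80,0,0,-0.8,0,0,0,80,0,0,0,0,0,0,80,0,0,0,0,0,0,80],
)

```text
clock: 18.2
eef_pos: [0.4665, -0.2027, 0.1276]
eef_rot: [3.139, 0.183, 1.741]
force: [-0.4, -0.6, -0.1]
gripper_width: 0.0586
grasp_force: 0.0
```

```bash
sed -i 's/<.08);/<.2);/' r.py; python3 r.py
```

```text
[ 0.46652419 -0.20266558  0.127571  ] [3.13872389 0.18338843 1.74069423] [-0.35360597 -0.58556333 -0.14414554] a,b 0.027394446159661297 4.753175188621981e-05
scene 955
 z=0.0328-0.1825 a 10.34 deg; edge z expect 0.0322
 b range [-0.0208  0.0181]
 face a range [-0.1285  0.0714]
 block a [0.054  0.0982] b [-0.0204  0.0169]
 balance-top a from plain end 0.0092
 magnet a,b,z [[-0.0059, 0.0018, 0.0169], [-0.0159, -0.0079, 0.0051], [0.0346, 0.0459, 0.0511]]
wrist 6324
 z=0.0331-0.1856 a 10.52 deg; edge z expect 0.0322
 b range [-0.0184  0.0201]
 face a range [-0.1235  0.0697]
 block a [0.0701 0.1027] b [-0.0183  0.0198]
 balance-top a from plain end 0.0141
 magnet a,b,z [[0.0019, 0.0148, 0.0258], [-0.0122, -0.0001, 0.012], [0.0396, 0.0486, 0.0511]]
```

View pics/r.png

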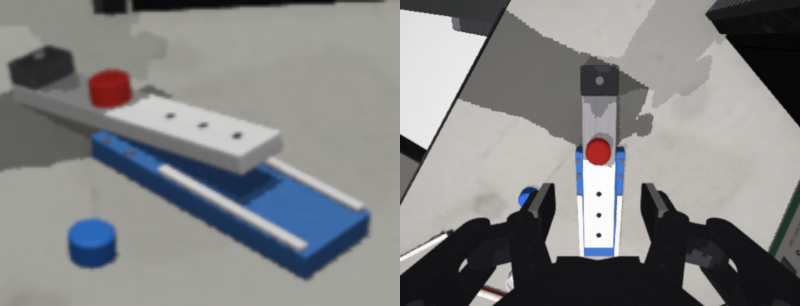

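The magnet lies flat on the tipped bar: red is at (598,152) in the wrist view, centred on the bar. Its base is about 10 mm past the edge, and the balance point is about 9–14 mm past.

```bash
python3 -c "
from station import ticket
print(ticket.job_done())"
```

```text
the job is handed in; nothing more can be done
None
```

The job is handed in (no verdict came back): the bar rests tipped about 10.4° with its balance point about 1 cm past the edge, the red magnet lies flat on top within about 4 mm of that point, and the blue magnet was not touched.

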